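Load the face-paint pots into the sloped shade tray

ROBOT

A 7-joint arm with a two-finger parallel gripper is mounted at the origin on the work surface. World frame = base frame: x ahead of the robot, y to its left, z up, the work surface at z = 0. Lengths are in m, angles in rad, forces in N, time in s.
With the tool pointing down it reaches from about 0.425 to 0.875 m from the base axis. Payload 4.7 kg.
Tool frame: the origin (TCP) lies midway between the tips of the shut fingers; the grasp point (between the pads) lies 19 mm behind it; z points along the fingers, y is the direction in which the jaws open and shut (so a half turn about z gives the same grasp; the last joint's range is limited). The gripper opens to 87 mm and grips with 3 to 60 N. Pads are 19 mm wide; open, the fingers measure 117 mm over their backs; the gripper's body (75 mm by 190 mm) begins 51 mm behind the grasp point.
Start: joints at [-1.315, 0.321, -0.07, 1.45, 0.023, 1.371, -0.057], TCP at [0.156, 0.631, 0.196] pointing down, gripper open.
Joint ranges: [-2.86, 2.86], [-0.3, 2.09], [-1.38, 1.24], [0.06, 2.45], [-1.56, 4.7], [0.09, 2.05], [-2.69, 2.69]. Speed limits (rad/s): [2.57, 2.57, 3.14, 3.14, 3.14, 3.14, 3.14].

INTERFACE

Orientations are given as a rotation vector (axis times angle).
In Python, from bench import monitor, eyes, order gives the robot as it stands. The module is installed in compiled form; this text tells all that it offers.
- The arm moves only by the shell command python3 -m pendant 'ROWS' [FORCE]. ROWS is JSON, a list of rows, each a list of 3 entries, a list of its own where there are three numbers: the turn, a rotation vector about the tool's x, y, z in degrees, then the shift along the tool's x, y, z in m, then the gripper command: -1 is fully open, 1 is shut, values between are in proportion. In form: [[[rx, ry, rz], [tx, ty, tz], hand], ...]. A call has 1 to 8 rows; each row shifts and turns the commanded pose from where the row before left it, along the tool's axes as they then stand; what a row does not reach is not made up. A row lasts 1/8 s, in which the tool goes at most 62.5 mm and 10.7 degrees, less where a joint would pass 70% of its speed; a pose out of reach is approached as far as the arm can. A call is refused whole if a number of a shift passes 0.0625 or a number of a turn 10.7, either way. A call with a gripper value outside its range is refused whole. The fingers move at their own pace and stop on an object; FORCE is the grip in N (left out, the last holds). Time passes only in rows, so rows that do not move let the fingers close. It gives the time, the measured TCP pose, the force and the opening at its end, in the units of the state.
- monitor.get_state(): the state, without advancing time (a new reading comes with each control period).
- eyes.get_image(name): name is "scene" or "top" or "wrist"; returns a dict with "color" (384x512x3 uint8, red, green, blue), "range_z" (384x512 float32, m along the optical axis (not along the pixel's ray), 0 where there is no reading), "fx", "fy", "cx", "cy" (pixels), "world_to_cam" (4x4, takes a point from world to camera coordinates). Camera axes: x right, y up, looking along -z (the intrinsics and any distortion apply to the point x, -y, -z); pixel columns grow to the right and rows downward; lengths in m; the calibration is good to about 2 mm. A picture is of the moment at which its call begins.
- order.close_job(): hands the job in, once; it reports no verdict.
The state is a dict: "time": time; "joint_positions": joint angles; "qd": joint speeds; "joint_torque": joint torques, N m; "position": TCP position; "tool_rot": TCP orientation; "ft_force": force on the tool from outside, world axes, zero at the start; "torque": the same for the moment, N m; "grip_width": opening from 0.0 (shut) to 1.0 (fully open).
Only numpy, scipy, OpenCV 4.12 (cv2) and the standard library are available. Lean on these libraries where they do the work, as an engineer would, in place of code of your own. Each camera call takes 0.05 s, during which the arm holds its last target.

TASK

Move the four face-paint pots from the flat rack to the sloped tray, so that they stand on their bases in one row down the lane, closed up against the stop at its low end, each pot level with the pair of tabs of its own colour. The lane is slippery and pots slide down it, so mind the order in which you load them. Do not tip a pot over, and leave all the pots let go and at rest.

Things in the scene. Friction and masses are not known exactly. Their poses are not given: they have to be found in the camera images.
- pot_white_mid (a point): The white face-paint pot: a closed upright cylinder, 48 mm in diameter and 50 mm tall, about 90 g, white all over apart from thin steel-coloured bands. This point is its centre, 25 mm above its underside; its z axis points to its lid; its yaw means nothing. At the start it stands in one of the four cells of the flat rack.
- pot_yellow_mid (a point): The yellow face-paint pot: a closed upright cylinder, 48 mm in diameter and 50 mm tall, about 90 g, yellow all over apart from thin steel-coloured bands. This point is its centre, 25 mm above its underside; its z axis points to its lid; its yaw means nothing. At the start it stands in one of the four cells of the flat rack.
- pot_blue_mid (a point): The blue face-paint pot: a closed upright cylinder, 48 mm in diameter and 50 mm tall, about 90 g, blue all over apart from thin steel-coloured bands. This point is its centre, 25 mm above its underside; its z axis points to its lid; its yaw means nothing. At the start it stands in one of the four cells of the flat rack.
- pot_green_mid (a point): The green face-paint pot: a closed upright cylinder, 48 mm in diameter and 50 mm tall, about 90 g, green all over apart from thin steel-coloured bands. This point is its centre, 25 mm above its underside; its z axis points to its lid; its yaw means nothing. At the start it stands in one of the four cells of the flat rack.
- tab_white: white colour tab: two fixed flat white patches (30 x 32 x 3 mm) on the sloped tray's black base board, 60 mm either side of the lane's centre line. Origin midway between them, under the lane, 12 mm above the table. x points level along the lane, to the stop. The white pot, when at its place, has its centre straight above this origin.
- tab_yellow: yellow colour tab: two fixed flat yellow patches (30 x 32 x 3 mm) on the sloped tray's black base board, 60 mm either side of the lane's centre line. Origin midway between them, under the lane, 12 mm above the table. x points level along the lane, to the stop. The yellow pot, when at its place, has its centre straight above this origin.
- tab_blue: blue colour tab: two fixed flat blue patches (30 x 32 x 3 mm) on the sloped tray's black base board, 60 mm either side of the lane's centre line. Origin midway between them, under the lane, 12 mm above the table. x points level along the lane, to the stop. The blue pot, when at its place, has its centre straight above this origin.
- tab_green: green colour tab: two fixed flat green patches (30 x 32 x 3 mm) on the sloped tray's black base board, 60 mm either side of the lane's centre line. Origin midway between them, under the lane, 12 mm above the table. x points level along the lane, to the stop. The green pot, when at its place, has its centre straight above this origin.
- tray_lane (a point): Lane of the fixed sloped tray. Origin: floor at the foot of the 42 mm stop, mid-width, 30 mm up. x: down the slope to the stop; y: across; z: square to the floor, up. Slick metal floor, x -235 to 0 mm, slope 21 deg: pots slide down by themselves to the stop or the pot below; row centres 24, 71, 118, 165 mm from the stop. Rails 5 mm high, 5 thick, 62 apart: keep fingertips 6 mm above a pot's underside.
- rack: The fixed flat rack where the pots start: a wooden riser with a grey tray, 265 mm along x, 70 mm along y, 52 mm high. Four cells in a row, centres at x = -97.5, -32.5, 32.5, 97.5 mm, each 60 x 60 mm, floor 45 mm above the table, walls 7 mm high. Origin: under its centre, at table height. Grip pots across the row (along y), clear of their neighbours.
Mind the look-alikes: they are no part of the job. Leave any pink look-alike of the part that bears pot_white_mid alone. Of the things that look like the part that bears pot_yellow_mid, the smaller one is meant.

How it is judged:
By the outcome, as a careful person would: the job done as asked, in the order asked, and still so for the second after the job is handed in, with the robot touching nothing.
It also fails if it takes over 96 s, if anything falls off the work surface, if the arm or the gripper's body presses on something with over 40 N, if the wrist force passes 120 N, or if a joint passes its speed limit or range.

## Working session

There is one attempt and no reset: what is moved stays moved. The work goes in short steps, Python scripts to look and compute and a shell command to move; the robot and the scene stay as the last step left them, time stands still between calls to the robot, and variables do not carry over. Pictures are saved under pics/ and viewed, and the job is handed in when it is done.

```bash
mkdir -p pics
cat > h.py <<'E'
import numpy as np, cv2
from bench import monitor, eyes, order
def save(name,fn,im=None):
    im=im or eyes.get_image(name); cv2.imwrite(fn,im['color'][:,:,::-1]); return im
def w2p(im,P):
    P=np.atleast_2d(P); c=(im['world_to_cam'][:3,:3]@P.T).T+im['world_to_cam'][:3,3]
    return np.c_[im['cx']+im['fx']*c[:,0]/-c[:,2], im['cy']+im['fy']*-c[:,1]/-c[:,2]]
def ray(im,u,v):
    R=im['world_to_cam'][:3,:3];t=im['world_to_cam'][:3,3]
    d=np.array([(u-im['cx'])/im['fx'],-(v-im['cy'])/im['fy'],-1.])
    return -R.T@t, R.T@d
def onz(im,u,v,z):
    o,d=ray(im,u,v); return o+d*(z-o[2])/d[2]
def dep(im,u,v):
    o,d=ray(im,u,v); return o+d*im['range_z'][int(round(v)),int(round(u))]
E
python3 - <<'E'
from h import *
import pickle
print(monitor.get_state())
for n in ['scene','top','wrist']:
    im=save(n,f'pics/{n}0.png'); pickle.dump(im,open(n+'0.pkl','wb')); print(n,im.keys(),im['fx'],im['cx'],im['cy'],im['world_to_cam'])
E
```

```text
{'time': 0.0, 'joint_positions': array([-1.31491131,  0.32179046, -0.07007996,  1.45169275,  0.02259158,
        1.37079459, -0.05688381]), 'qd': array([-0.00052233, -0.00026327,  0.00048496,  0.00020368, -0.00119865,
        0.0005392 ,  0.00034571]), 'joint_torque': array([-4.92460174e-06, -4.91273725e+01, -4.03602831e-01, -3.12526309e+01,
       -6.39149174e-02,  4.36471682e-02,  1.60568616e-04]), 'position': array([0.15553822, 0.63048627, 0.19497374]), 'tool_rot': array([-3.78790127e-01, -3.11853447e+00,  2.97410058e-03]), 'ft_force': array([ 0.28943156, -0.66106821, -0.85975824]), 'torque': array([0.02372899, 0.05705667, 0.03396849]), 'grip_width': 1.0035436956635497}
scene dict_keys(['color', 'range_z', 'fx', 'fy', 'cx', 'cy', 'world_to_cam']) 359.0144961149274 258.9152837337623 194.66818773984312 [[-0.46472411  0.88542584 -0.00725146  0.21511943]
 [-0.52038054 -0.26648233  0.81128987  0.20667287]
 [ 0.71640463  0.38079948  0.58459914 -1.20709854]
 [ 0.          0.          0.          1.        ]]
top dict_keys(['color', 'range_z', 'fx', 'fy', 'cx', 'cy', 'world_to_cam']) 444.6936456203083 260.35020097550586 195.93233135834254 [[ 0.00442235 -0.99986571 -0.01577979  0.04627071]
 [ 0.9874046   0.00187047  0.15820448 -0.54168557]
 [-0.15815372 -0.01628067  0.98728027 -0.85141575]
 [ 0.          0.          0.          1.        ]]
wrist dict_keys(['color', 'range_z', 'fx', 'fy', 'cx', 'cy', 'world_to_cam']) 312.19853356684933 253.0677569287201 186.10345367903074 [[ 0.23880962  0.97106374 -0.00227596 -0.6496087 ]
 [-0.93730212  0.22989283 -0.26194279  0.03197552]
 [-0.25383992  0.06468773  0.96508072 -0.3895167 ]
 [ 0.          0.          0.          1.        ]]
```

View pics/scene0.png

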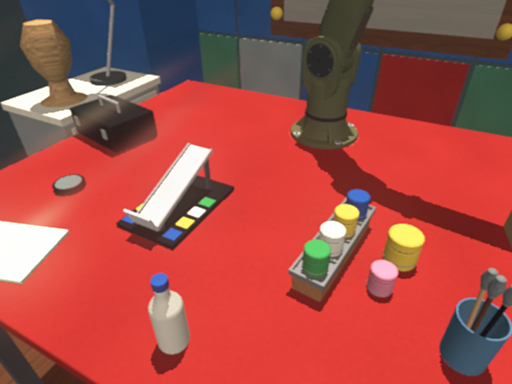

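View pics/top0.png

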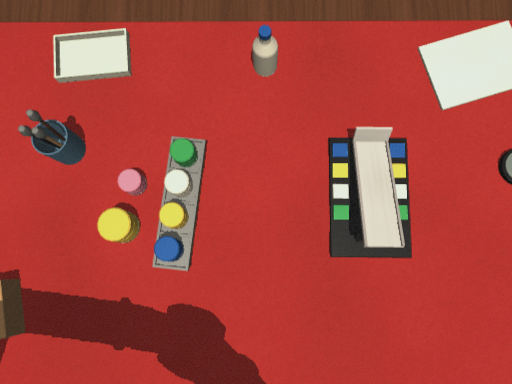

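View pics/wrist0.png

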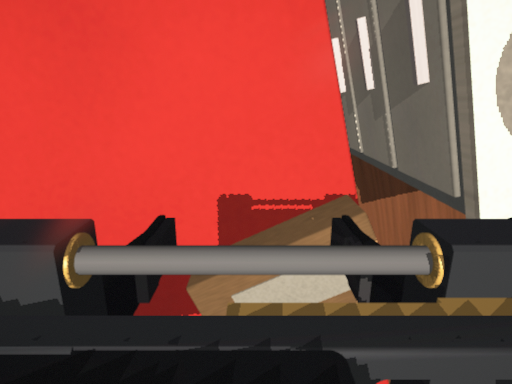

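Run:
```python
from h import *
import pickle
im=pickle.load(open('top0.pkl','rb')); c=im['color'][:,:,::-1].copy()
a=cv2.resize(c[125:280,90:220],None,fx=3,fy=3,interpolation=cv2.INTER_CUBIC);b=cv2.resize(c[120:275,320:420],None,fx=3,fy=3,interpolation=cv2.INTER_CUBIC)
cv2.imwrite('pics/crop0.png',np.hstack([a,b]))
hsv=cv2.cvtColor(im['color'],cv2.COLOR_RGB2HSV)
M={'yellow':((22,150,90),(34,255,255)),'blue':((105,120,60),(125,255,255)),'green':((45,100,50),(80,255,255)),'white':((0,0,150),(180,70,255))}
for k,(lo,hi) in M.items():
    m=cv2.inRange(hsv,lo,hi); n,l,s,ct=cv2.connectedComponentsWithStats(m)
    for i in range(1,n):
        if s[i,4]>60:
            u,v=ct[i]; P=dep(im,u,v); print(k,ct[i].round(1),s[i],'dep',P.round(4),'z=.012',onz(im,u,v,.012)[:2].round(4),'.095',onz(im,u,v,.095)[:2].round(4))
```

```text
yellow [340.  169.6] [333 163  15  15 213] dep [ 0.6015 -0.1175  0.0176] z=.012 [ 0.6028 -0.1184] .095 [ 0.5844 -0.1046]
yellow [399.3 170. ] [393 163  13  15 180] dep [ 0.6014 -0.2411  0.0153] z=.012 [ 0.6022 -0.2421] .095 [ 0.5838 -0.2171]
yellow [172.5 215.1] [160 202  27  26 533] dep [0.4964 0.2128 0.0952] z=.012 [0.506  0.2308] .095 [0.4964 0.2129]
yellow [116.2 225.1] [ 98 208  40  34 990] dep [0.4793 0.327  0.0707] z=.012 [0.4847 0.3471] .095 [0.477  0.3186]
blue [264.4  32.4] [259  26  12  14 139] dep [0.8359 0.04   0.1502] z=.012 [0.9134 0.0412] .095 [0.8668 0.0405]
blue [339.5 149.5] [332 143  16  14 222] dep [ 0.6457 -0.1179  0.0145] z=.012 [ 0.6464 -0.1184] .095 [ 0.624  -0.1046]
blue [397.1 149.8] [389 143  16  15 220] dep [ 0.6449 -0.2388  0.0143] z=.012 [ 0.6455 -0.2394] .095 [ 0.6233 -0.2147]
blue [167.6 248.5] [154 236  29  25 544] dep [0.4335 0.2192 0.0978] z=.012 [0.4369 0.2384] .095 [0.4336 0.2198]
green [182.9 151.8] [170 139  27  28 554] dep [0.6184 0.1964 0.0988] z=.012 [0.6413 0.2135] .095 [0.6194 0.1971]
green [340.5 212. ] [333 205  16  15 239] dep [ 0.5129 
[... 422 characters left out ...]
71]
white [264.9  47.9] [253  37  25  21 358] dep [0.8269 0.0392 0.1073] z=.012 [0.8765 0.0399] .095 [0.8333 0.0393]
white [377.5 187.8] [ 354  127   53  120 4443] dep [ 0.5535 -0.1803  0.0717] z=.012 [ 0.5642 -0.1953] .095 [ 0.5493 -0.1745]
white [194.7 167. ] [186 161  15  11  63] dep [0.6006 0.1817 0.0459] z=.012 [0.6083 0.1874] .095 [0.5894 0.1734]
white [175.4 182.6] [164 169  25  32 551] dep [0.5584 0.2091 0.0966] z=.012 [0.5746 0.227 ] .095 [0.5587 0.2095]
white [184.2 229.1] [153 174  47  96 879] dep [0.4738 0.1985 0.0497] z=.012 [0.4769 0.2056] .095 [0.47   0.1899]
white [340.5 190.7] [333 184  16  15 226] dep [ 0.5568 -0.1173  0.0183] z=.012 [ 0.5578 -0.1183] .095 [ 0.5435 -0.1046]
```

View pics/crop0.png

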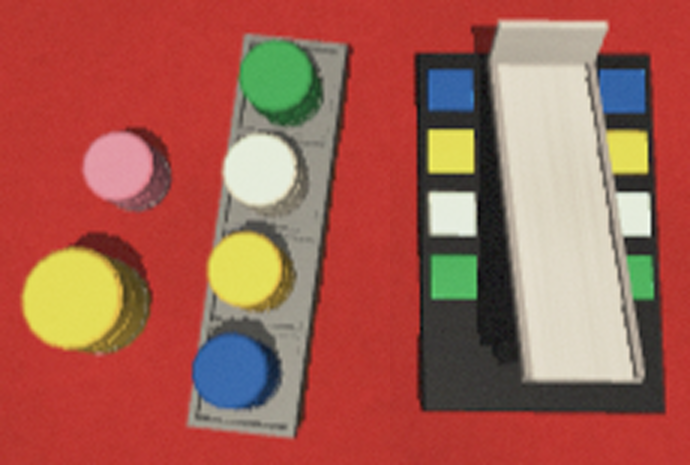

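The rack has one pot of each colour: green (183,152), white (175,183), yellow (172,215) and blue (168,248). There are two yellow candidates. The one at (172,215), 27 px wide, is in the rack and is smaller. The one at (116,225), 40 px wide, stands loose on the table. The rack one is meant, and the crop confirms it. The pink pot at (131,181) is to be left alone. From the stop (image top), the tabs run blue, yellow, white, green, so I load in that order. Next I refine positions from the depth readings.

```bash
cat > lids.py <<'E'
from h import *
def cloud(im):
    v,u=np.mgrid[0:384,0:512]; z=im['range_z']; c=np.stack([(u-im['cx'])/im['fx']*z,-(v-im['cy'])/im['fy']*z,-z],-1)
    R=im['world_to_cam'][:3,:3];t=im['world_to_cam'][:3,3]
    P=(c-t)@R; P[z==0]=np.nan; return P
E
python3 - <<'E'
from lids import *
import pickle
from scipy.spatial.transform import Rotation as Ro
im=pickle.load(open('top0.pkl','rb')); P=cloud(im)
m=(P[...,2]>.085)&(P[...,1]>.15)&(P[...,1]<.26)&(P[...,0]<.68)&(P[...,0]>.38)
n,l,s,ct=cv2.connectedComponentsWithStats(m.astype(np.uint8))
for i in range(1,n):
    if s[i,4]>30:
        Q=P[l==i]; print('lid',ct[i].round(1),s[i,4],np.nanmedian(Q[:,2]).round(4),Q[:,:2].mean(0).round(4),((Q[:,:2].min(0)+Q[:,:2].max(0))/2).round(4))
m=(P[...,2]>.05)&(P[...,1]>.26)&(P[...,1]<.45)&(P[...,0]<.68)&(P[...,0]>.42); print('lookalike ht',np.nanpercentile(P[m][:,2],[50,99]))
# lane floor
f=P[155:235,366:390].reshape(-1,3); f=f[~np.isnan(f[:,0])]
A=np.c_[f[:,:2],np.ones(len(f))]; co=np.linalg.lstsq(A,f[:,2],rcond=None)[0]
print('plane',co,'slope deg',np.degrees(np.arctan(np.hypot(*co[:2]))), 'dir',np.degrees(np.arctan2(co[1],co[0])), 'floor z at x=.6594,.646,.513',[co@[x,-.179,1] for x in (.6594,.646,.513)])
# rails: lateral extents per x
for x in (.48,.52,.56,.60,.64):
    q=P.reshape(-1,3); zf=q@np.array([co[0],co[1],0])+co[2]
    k=(abs(q[:,0]-x)<.006)&(q[:,2]>zf-.004)&(abs(q[:,1]+.18)<.06)
    print(x,q[k][:,1].min().round(4),q[k][:,1].max().round(4))
s=monitor.get_state(); R=Ro.from_rotvec(s['tool_rot']); print(R.as_matrix().round(3))
w=Ro.from_matrix(np.array([[-1,0,0],[0,1,0],[0,0,-1.]])); print('turn to target',(R.inv()*w).as_rotvec(degrees=True))
E
```

```text
lid [181.9 149.8] 490 0.0965 [0.623  0.1989] [0.6238 0.1994]
lid [176.7 180.9] 505 0.0966 [0.5618 0.2069] [0.5619 0.208 ]
lid [171.6 214.1] 513 0.0967 [0.498  0.2143] [0.4985 0.215 ]
lid [166.7 247.8] 531 0.0965 [0.4349 0.2211] [0.4356 0.2218]
lookalike ht [0.07086056 0.19073493]
plane [-3.82500336e-01  2.77056762e-04  2.84020553e-01] slope deg 20.931874348239038 dir 179.9584989112857 floor z at x=.6594,.646,.513 [np.float64(0.03175023820159639), np.float64(0.036875742703397774), np.float64(0.08774828738545634)]
0.48 -0.2128 -0.1409
0.52 -0.2137 -0.1411
0.56 -0.2139 -0.1417
0.6 -0.214 -0.1417
0.64 -0.2141 -0.142
[[-0.971  0.239 -0.   ]
 [ 0.239  0.971 -0.001]
 [-0.    -0.001 -1.   ]]
turn to target [-8.45222791e-02 -5.27044348e-03 -1.38524796e+01]
```

```bash
python3 -m pendant '[[[0,0,-7],[0,0,0],-1],[[0,0,-6.85],[0,0,0],-1],[[0,0,0],[-0.028,-0.041,0],-1],[[0,0,0],[-0.028,-0.041,0],-1],[[0,0,0],[-0.028,-0.041,0],-1],[[0,0,0],[-0.028,-0.041,0],-1],[[0,0,0],[-0.028,-0.041,0],-1]]' 25; python3 -m pendant '[[[0,0,0],[-0.028,-0.041,0],-1],[[0,0,0],[-0.028,-0.041,0],-1],[[0,0,0],[-0.028,-0.041,0],-1],[[0,0,0],[-0.028,-0.041,0],-1],[[0,0,0],[-0.028,-0.041,0],-1],[[0,0,0],[0,0,0],-1],[[0,0,0],[0,0,0],-1]]'
python3 - <<'E'
from h import *
save('top','pics/top1.png');save('wrist','pics/wrist1.png')
E
```

```text
time: 1.02
position: [0.2964, 0.4245, 0.1959]
tool_rot: [0.0, 3.142, -0.0]
ft_force: [0.1, -0.1, 0.4]
grip_width: 0.997
time: 1.9
position: [0.4351, 0.2216, 0.1959]
tool_rot: [0.0, -3.141, -0.001]
ft_force: [-0.4, 0.9, -0.4]
grip_width: 0.997
```

View pics/top1.png

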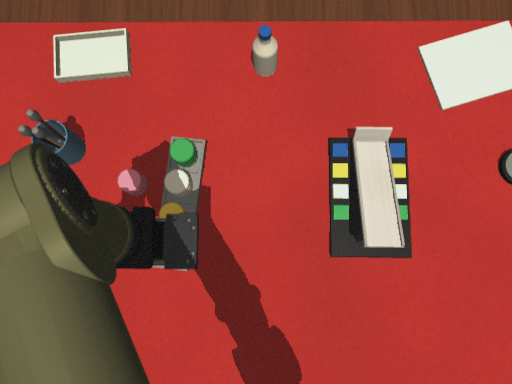

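View pics/wrist1.png

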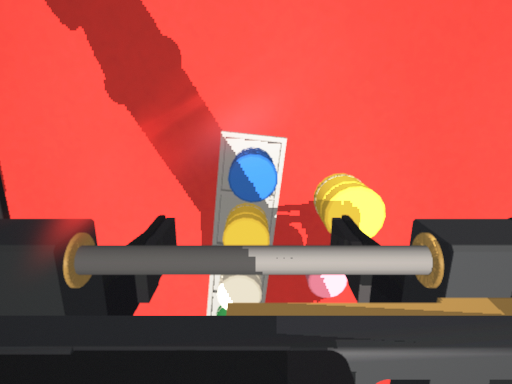

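Both views show the gripper directly over the blue pot, which is at wrist (253,176).

```bash
python3 -m pendant '[[[0,0,0],[0,0,0.04],-0.6],[[0,0,0],[0,0,0.04],-0.6],[[0,0,0],[0,0,0.035],-0.6],[[0,0,0],[0,0,0.023],-0.6],[[0,0,0],[0,0,0],-0.6],[[0,0,0],[0,0,0],1],[[0,0,0],[0,0,0],1],[[0,0,0],[0,0,0],1]]' 20; python3 -m pendant '[[[0,0,0],[0,0,0],1],[[0,0,0],[0,0,0],1]]'
python3 - <<'E'
from h import *
from lids import *
import pickle
save('scene','pics/scene2.png')
P=cloud(pickle.load(open('top0.pkl','rb')))
m=(P[...,2]>.05)&(P[...,1]>.26)&(P[...,1]<.40)&(P[...,0]<.54)&(P[...,0]>.43);q=P[m];print(q.min(0),q.max(0))
E
```

```text
time: 3.0
position: [0.4362, 0.2216, 0.059]
tool_rot: [-0.0, 3.14, 0.002]
ft_force: [-0.3, 0.2, 2.6]
grip_width: 0.542
time: 3.25
position: [0.4362, 0.2216, 0.059]
tool_rot: [0.0, 3.14, 0.002]
ft_force: [-1.3, -0.2, 6.9]
grip_width: 0.541
[0.45045949 0.29920527 0.05047266] [0.51513703 0.36506989 0.07555375]
```

View pics/scene2.png

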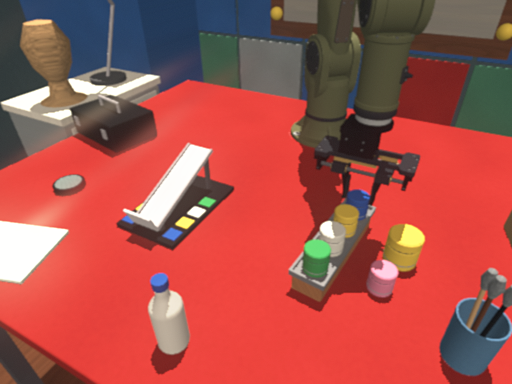

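```bash
python3 -m pendant '[[[0,0,0],[0,0,-0.02],1],[[0,0,0],[0,0,-0.04],1],[[0,0,0],[0,0,-0.04],1],[[0,0,0],[0,0,-0.041],1],[[0,0,0],[-0.0227,-0.04,0],1],[[0,0,0],[-0.0227,-0.04,0],1],[[0,0,0],[-0.0227,-0.04,0],1],[[0,0,0],[-0.0227,-0.04,0],1]]'; python3 -m pendant '[[[0,0,0],[-0.0227,-0.04,0],1],[[0,0,0],[-0.0227,-0.04,0],1],[[0,0,0],[-0.0227,-0.04,0],1],[[0,0,0],[-0.0227,-0.04,0],1],[[0,0,0],[-0.0227,-0.04,0],1],[[0,0,0],[-0.0227,-0.04,0],1],[[0,0,0],[0,0,0.03],1]]'; python3 -m pendant '[[[0,7,0],[0,0,0],1],[[0,7,0],[0,0,0],1],[[0,7,0],[0,0,0],1],[[0,0,0],[0,0,0],1]]'
python3 - <<'E'
from h import *
save('scene','pics/scene3.png');
E
```

```text
time: 4.3
position: [0.5267, 0.0597, 0.1987]
tool_rot: [-0.0, -3.141, -0.0]
ft_force: [1.1, 0.6, -0.8]
grip_width: 0.54
time: 5.18
position: [0.6638, -0.1853, 0.17]
tool_rot: [0.01, 3.138, -0.008]
ft_force: [-0.0, -0.0, -1.2]
grip_width: 0.541
time: 5.68
position: [0.663, -0.1781, 0.163]
tool_rot: [0.002, -2.768, -0.001]
ft_force: [-1.0, 0.6, -1.7]
grip_width: 0.544
```

View pics/scene3.png

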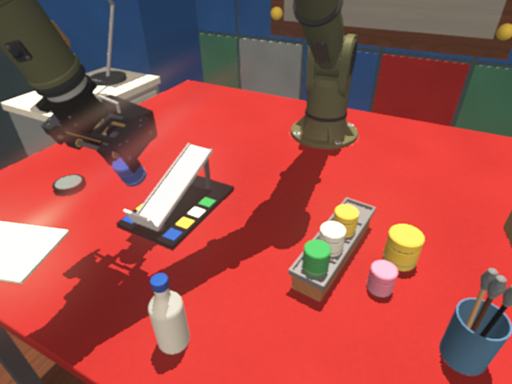

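```bash
cat > lane.py <<'E'
from h import *
s=monitor.get_state(); p=s['position']; a=np.radians(21); dx=p[0]-.6594; dz=p[2]-.03
from scipy.spatial.transform import Rotation as Ro
z=Ro.from_rotvec(s['tool_rot']).as_matrix()[:,2]
print('s %.4f y %.4f h %.4f'%(-(np.cos(a)*dx-np.sin(a)*dz),p[1],np.sin(a)*dx+np.cos(a)*dz),'tilt',np.degrees(np.arctan2(-z[0],-z[2])).round(2),p.round(4),s['ft_force'].round(1),s['grip_width'].round(3),s['time'])
E
python3 -m pendant '[[[0,0,0],[-0.005,0,0.03],1],[[0,0,0],[-0.005,0,0.03],1],[[0,0,0],[0,0,0.025],1],[[0,0,0],[0,0,0.005],1],[[0,0,0],[0,0,0],1],[[0,0,0],[0,0,0],1]]'; python3 lane.py;python3 - <<'E'
from h import *
im=save('scene','pics/scene4.png'); cv2.imwrite('pics/s4c.png',cv2.resize(im['color'][100:270,60:280,::-1],None,fx=3,fy=3))
E
```

```text
time: 6.48
position: [0.6407, -0.1792, 0.0834]
tool_rot: [0.0, -2.778, 0.001]
ft_force: [0.9, -0.0, -0.5]
grip_width: 0.539Traceback (most recent call last):
  File "lane.py", line 5, in <module>
    print('s %.4f y %.4f h %.4f'%(-(np.cos(a)*dx-np.sin(a)*dz),p[1],np.sin(a)*dx+np.cos(a)*dz),'tilt',np.degrees(np.arctan2(-z[0],-z[2])).round(2),p.round(4),s['ft_force'].round(1),s['grip_width'].round(3),s['time'])
                                                                                                                                                                                     ^^^^^^^^^^^^^^^^^^^^^
AttributeError: 'float' object has no attribute 'round'
```

View pics/s4c.png

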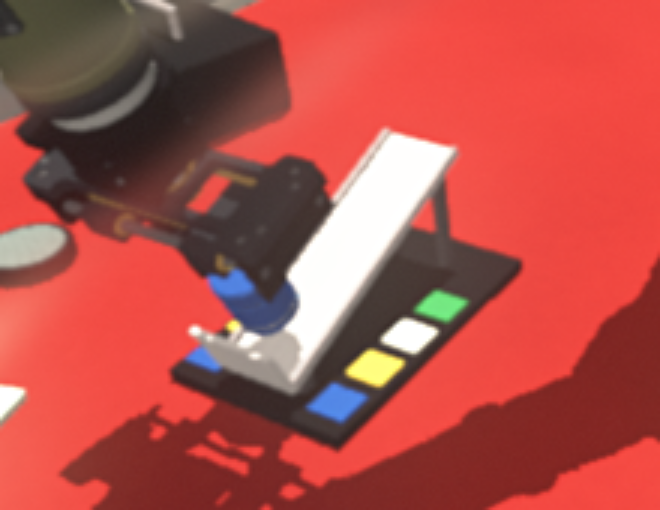

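```bash
sed -i "s/s\['grip_width'\].round(3)/s['grip_width']/" lane.py
python3 -m pendant '[[[0,0,0],[0,0.001,0.015],1],[[0,0,0],[0,0,0.007],1],[[0,0,0],[0,0,0.003],1],[[0,0,0],[0,0,0],1],[[0,0,0],[0,0,0],1]]'; python3 lane.py;python3 - <<'E'
from h import *
im=save('scene','pics/scene5.png'); cv2.imwrite('pics/s5c.png',cv2.resize(im['color'][100:270,60:280,::-1],None,fx=3,fy=3))
E
```

```text
time: 7.15
position: [0.631, -0.178, 0.0583]
tool_rot: [0.0, -2.776, 0.0]
ft_force: [0.3, 0.1, -1.1]
grip_width: 0.54
s 0.0366 y -0.1780 h 0.0163 tilt 20.97 [ 0.631  -0.178   0.0583] [ 0.3  0.1 -1.1] 0.5404643458272989 7.15
```

View pics/s5c.png

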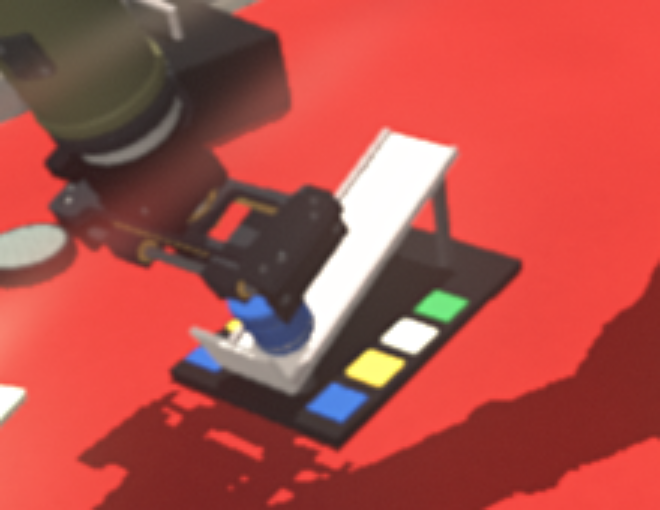

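```bash
python3 -m pendant '[[[0,0,0],[0,0,0.001],1],[[0,0,0],[0,0,0],1]]'; python3 lane.py; python3 -m pendant '[[[0,0,0],[0,0,0.001],1],[[0,0,0],[0,0,0],1]]'; python3 lane.py
```

```text
time: 7.45
position: [0.6304, -0.1779, 0.0572]
tool_rot: [-0.0, -2.775, -0.0]
ft_force: [0.1, -0.1, 0.4]
grip_width: 0.544
s 0.0368 y -0.1779 h 0.0150 tilt 20.99 [ 0.6304 -0.1779  0.0572] [ 0.1 -0.1  0.4] 0.5442599127653642 7.45
time: 7.7
position: [0.6301, -0.1779, 0.0563]
tool_rot: [-0.0, -2.775, -0.0]
ft_force: [0.8, 0.4, -0.2]
grip_width: 0.543
s 0.0368 y -0.1779 h 0.0140 tilt 20.99 [ 0.6301 -0.1779  0.0563] [ 0.8  0.4 -0.2] 0.5427505163003319 7.7
```

```bash
python3 -m pendant '[[[0,0,0],[0,0,0.0007],1],[[0,0,0],[0,0,0],1]]'; python3 -m pendant '[[[0,0,0],[0,0,0.0007],1],[[0,0,0],[0,0,0],1]]'; python3 lane.py
```

```text
time: 7.95
position: [0.6302, -0.178, 0.0562]
tool_rot: [0.0, -2.776, 0.0]
ft_force: [1.0, -0.8, 1.8]
grip_width: 0.543
time: 8.2
position: [0.6302, -0.178, 0.0561]
tool_rot: [0.0, -2.777, 0.0]
ft_force: [1.6, -0.0, 5.6]
grip_width: 0.54
s 0.0366 y -0.1780 h 0.0139 tilt 20.9 [ 0.6302 -0.178   0.0561] [ 1.6 -0.   5.6] 0.5404105807370443 8.2
```

```bash
python3 -m pendant '[[[0,0,0],[0,0,-0.0012],1],[[0,0,0],[0,0,0],-0.15],[[0,0,0],[0,0,0],-0.25],[[0,0,0],[0,0,0],-0.4],[[0,0,0],[0,0,0],-0.6],[[0,0,0],[0,0,0],-0.6]]'; python3 lane.py
python3 - <<'E'
from h import *
im=save('scene','pics/scene6.png'); cv2.imwrite('pics/s6c.png',cv2.resize(im['color'][100:270,60:280,::-1],None,fx=3,fy=3))
E
```

```text
time: 8.95
position: [0.63, -0.1779, 0.056]
tool_rot: [-0.0, -2.775, -0.0]
ft_force: [-0.4, -0.6, 1.1]
grip_width: 0.782
s 0.0368 y -0.1779 h 0.0137 tilt 21.0 [ 0.63   -0.1779  0.056 ] [-0.4 -0.6  1.1] 0.7817903508054113 8.95
```

View pics/s6c.png

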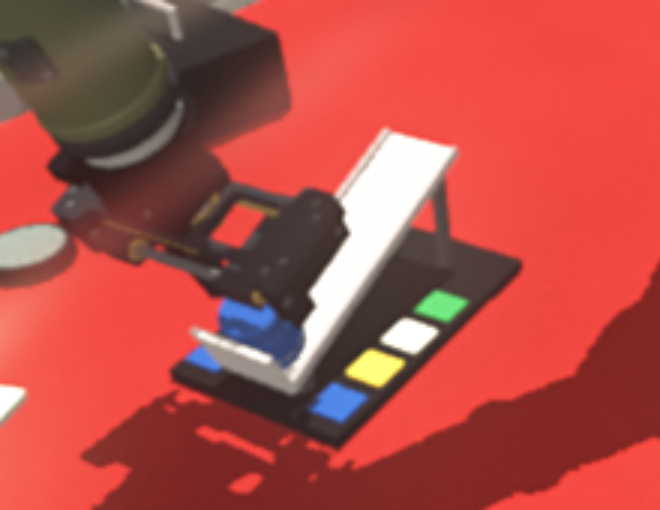

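Blue slid to the stop and stands upright. I retract, check, and go to yellow.

```bash
python3 -m pendant '[[[0,0,0],[0,0,-0.02],-0.6],[[0,0,0],[0,0,-0.04],-0.6],[[0,0,0],[0,0,-0.04],-0.6],[[0,-7,0],[0,0,0],-0.6],[[0,-7,0],[0,0,0],-0.6],[[0,-7,0],[0,0,0],-0.6],[[0,0,0],[0.0168,0.03925,-0.046],-0.6],[[0,0,0],[0.0168,0.03925,0],-0.6]]'; python3 -m pendant '[[[0,0,0],[0.0168,0.03925,0],-0.6],[[0,0,0],[0.0168,0.03925,0],-0.6],[[0,0,0],[0.0168,0.03925,0],-0.6],[[0,0,0],[0.0168,0.03925,0],-0.6],[[0,0,0],[0.0168,0.03925,0],-0.6],[[0,0,0],[0.0168,0.03925,0],-0.6],[[0,0,0],[0.0168,0.03925,0],-0.6],[[0,0,0],[0.0168,0.03925,0],-0.6]]';python3 -m pendant '[[[0,0,0],[0,0,0],-0.6],[[0,0,0],[0,0,0],-0.6]]'
python3 - <<'E'
from h import *
a=save('top','pics/top7.png');b=save('wrist','pics/wrist7.png')
cv2.imwrite('pics/c7.png',np.hstack([a['color'][100:300,150:450,::-1],b['color'][:200,100:400,::-1]]))
E
```

```text
time: 10.0
position: [0.6332, -0.1002, 0.1993]
tool_rot: [0.004, 3.135, 0.0]
ft_force: [-0.6, 0.5, 0.7]
grip_width: 0.8
time: 11.0
position: [0.4972, 0.2154, 0.1956]
tool_rot: [0.001, 3.141, 0.001]
ft_force: [0.4, 0.7, -0.4]
grip_width: 0.801
time: 11.25
position: [0.4982, 0.2136, 0.1954]
tool_rot: [0.001, 3.141, -0.001]
ft_force: [0.5, -0.5, 0.1]
grip_width: 0.795
```

View pics/c7.png

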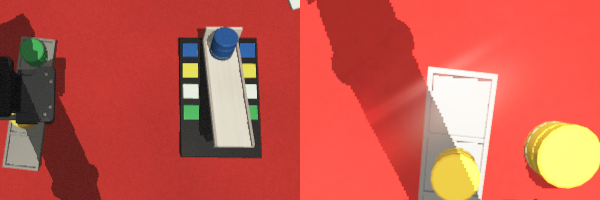

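Blue stands at the stop, level with its tabs. The gripper is over the rack's yellow pot at crop (455,175), with the big yellow clear at (565,155).

```bash
python3 -m pendant '[[[0,0,0],[0,0,0.04],-0.6],[[0,0,0],[0,0,0.04],-0.6],[[0,0,0],[0,0,0.035],-0.6],[[0,0,0],[0,0,0.0214],-0.6],[[0,0,0],[0,0,0],-0.6],[[0,0,0],[0,0,0],1],[[0,0,0],[0,0,0],1],[[0,0,0],[0,0,0],1]]' 20; python3 -m pendant '[[[0,0,0],[0,0,0],1],[[0,0,0],[0,0,0],1]]'
```

```text
time: 12.35
position: [0.4985, 0.2148, 0.0598]
tool_rot: [0.0, 3.14, 0.002]
ft_force: [0.4, 0.5, 2.2]
grip_width: 0.541
time: 12.6
position: [0.4986, 0.2147, 0.0598]
tool_rot: [0.0, 3.14, 0.001]
ft_force: [1.1, -1.0, 6.5]
grip_width: 0.541
```

```bash
python3 -m pendant '[[[0,0,0],[0,0,-0.02],1],[[0,0,0],[0,0,-0.04],1],[[0,0,0],[0,0,-0.04],1],[[0,0,0],[0,0,-0.04],1],[[0,0,0],[-0.0128,-0.0393,0],1],[[0,0,0],[-0.0128,-0.0393,0],1],[[0,0,0],[-0.0128,-0.0393,0],1],[[0,0,0],[-0.0128,-0.0393,0],1]]'; python3 -m pendant '[[[0,0,0],[-0.0128,-0.0393,0],1],[[0,0,0],[-0.0128,-0.0393,0],1],[[0,0,0],[-0.0128,-0.0393,0],1],[[0,0,0],[-0.0128,-0.0393,0],1],[[0,0,0],[-0.0128,-0.0393,0],1],[[0,0,0],[-0.0128,-0.0393,0],1],[[0,0,0],[0,0,0.03],1],[[0,0,0],[0,0,0],1]]'; python3 -m pendant '[[[0,7,0],[0,0,0],1],[[0,7,0],[0,0,0],1],[[0,7,0],[0,0,0],1],[[0,0,0],[0,0,0.03],1],[[0,0,0],[0,0,0.03],1],[[0,0,0],[0,0,0],1],[[0,0,0],[0,0,0],1]]'; python3 lane.py
```

```text
time: 13.6
position: [0.5489, 0.056, 0.1982]
tool_rot: [0.0, -3.141, 0.0]
ft_force: [0.3, 0.1, -0.5]
grip_width: 0.543
time: 14.6
position: [0.6237, -0.1779, 0.1656]
tool_rot: [-0.001, -3.135, -0.002]
ft_force: [-1.0, 0.5, -0.8]
grip_width: 0.541
time: 15.48
position: [0.6056, -0.178, 0.1145]
tool_rot: [0.002, -2.777, 0.0]
ft_force: [-0.3, 0.4, -0.4]
grip_width: 0.543
s 0.0805 y -0.1780 h 0.0596 tilt 20.86 [ 0.6056 -0.178   0.1145] [-0.3  0.4 -0.4] 0.5426251605727195 15.475
```

```bash
python3 -m pendant '[[[0,0,0],[0,0,0.025],1],[[0,0,0],[0,0,0.015],1],[[0,0,0],[0,0,0.004],1],[[0,0,0],[0,0,0],1],[[0,0,0],[0,0,0],1]]'; python3 lane.py;python3 -m pendant '[[[0,0,0],[0,0,0.0008],1],[[0,0,0],[0,0,0],1]]'; python3 lane.py;  python3 - <<'E'
from h import *
im=save('scene','pics/scene8.png'); cv2.imwrite('pics/s8c.png',cv2.resize(im['color'][100:270,60:280,::-1],None,fx=3,fy=3))
E
```

```text
time: 16.1
position: [0.5895, -0.1786, 0.0726]
tool_rot: [0.0, -2.777, 0.0]
ft_force: [0.6, 0.8, 1.8]
grip_width: 0.542
s 0.0805 y -0.1786 h 0.0147 tilt 20.9 [ 0.5895 -0.1786  0.0726] [0.6 0.8 1.8] 0.5417675717878407 16.1
time: 16.35
position: [0.5895, -0.1787, 0.0725]
tool_rot: [0.0, -2.778, 0.0]
ft_force: [1.2, -0.3, 5.4]
grip_width: 0.544
s 0.0805 y -0.1787 h 0.0147 tilt 20.85 [ 0.5895 -0.1787  0.0725] [ 1.2 -0.3  5.4] 0.5435076094083381 16.35
```

View pics/s8c.png

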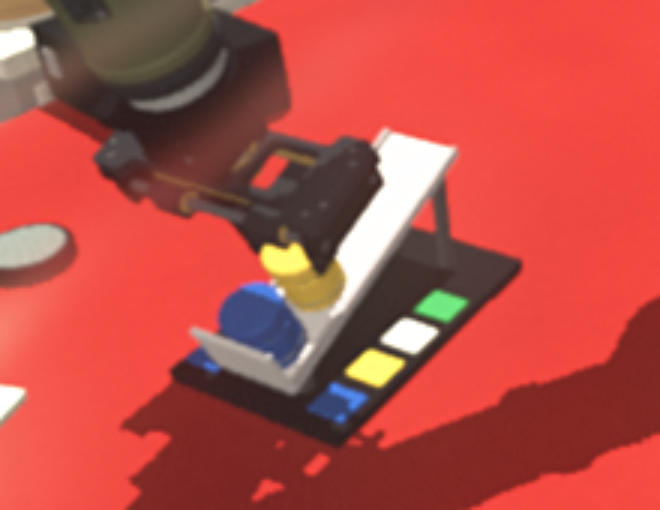

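```bash
python3 -m pendant '[[[0,0,0],[0,0,-0.0012],1],[[0,0,0],[0,0,0],-0.15],[[0,0,0],[0,0,0],-0.25],[[0,0,0],[0,0,0],-0.4],[[0,0,0],[0,0,0],-0.6],[[0,0,0],[0,0,0],-0.6]]'; python3 lane.py
python3 -m pendant '[[[0,0,0],[0,0,-0.02],-0.6],[[0,0,0],[0,0,-0.04],-0.6],[[0,0,0],[0,0,-0.04],-0.6],[[0,-7,0],[0,0,0],-0.6],[[0,-7,0],[0,0,0],-0.6],[[0,-7,0],[0,0,0],-0.6],[[0,0,0],[0.0063,0.0386,-0.03],-0.6],[[0,0,0],[0.0063,0.0386,0],-0.6]]'; python3 -m pendant '[[[0,0,0],[0.0063,0.0386,0],-0.6],[[0,0,0],[0.0063,0.0386,0],-0.6],[[0,0,0],[0.0063,0.0386,0],-0.6],[[0,0,0],[0.0063,0.0386,0],-0.6],[[0,0,0],[0.0063,0.0386,0],-0.6],[[0,0,0],[0.0063,0.0386,0],-0.6],[[0,0,0],[0.0063,0.0386,0],-0.6],[[0,0,0],[0.0063,0.0386,0],-0.6]]';python3 -m pendant '[[[0,0,0],[0,0,0],-0.6],[[0,0,0],[0,0,0],-0.6]]'
python3 - <<'E'
from h import *
a=save('top','pics/top9.png');b=save('wrist','pics/wrist9.png')
cv2.imwrite('pics/c9.png',np.hstack([a['color'][100:300,150:450,::-1],b['color'][:200,100:400,::-1]]))
E
```

```text
time: 17.15
position: [0.5887, -0.1786, 0.072]
tool_rot: [-0.0, -2.775, -0.0]
ft_force: [-0.1, -0.2, -0.4]
grip_width: 0.782
s 0.0811 y -0.1786 h 0.0139 tilt 21.01 [ 0.5887 -0.1786  0.072 ] [-0.1 -0.2 -0.4] 0.7818659442382183 17.15
time: 18.15
position: [0.6124, -0.1016, 0.1982]
tool_rot: [0.004, 3.137, 0.001]
ft_force: [-0.1, 0.6, 0.5]
grip_width: 0.798
time: 19.15
position: [0.5613, 0.2084, 0.1957]
tool_rot: [0.0, 3.141, 0.0]
ft_force: [0.4, 0.1, -0.3]
grip_width: 0.798
time: 19.4
position: [0.5618, 0.2063, 0.1955]
tool_rot: [0.001, 3.141, -0.001]
ft_force: [0.1, -0.3, -0.4]
grip_width: 0.799
```

View pics/c9.png

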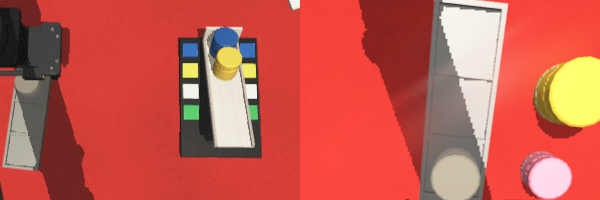

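```bash
python3 - <<'E'
from lids import *
import pickle
P=cloud(pickle.load(open('top0.pkl','rb')))
m=(P[...,2]>.02)&(P[...,1]>.25)&(P[...,1]<.35)&(P[...,0]<.62)&(P[...,0]>.53);q=P[m];print(q.min(0),q.max(0))
E
python3 -m pendant '[[[0,0,0],[0,0,0.04],-0.6],[[0,0,0],[0,0,0.04],-0.6],[[0,0,0],[0,0,0.035],-0.6],[[0,0,0],[0,0,0.0214],-0.6],[[0,0,0],[0,0,0],-0.6],[[0,0,0],[0,0,0],1],[[0,0,0],[0,0,0],1],[[0,0,0],[0,0,0],1]]' 20; python3 -m pendant '[[[0,0,0],[0,0,0],1],[[0,0,0],[0,0,0],1]]'
```

```text
[0.54986794 0.28892724 0.02032824] [0.59793668 0.33574299 0.05568102]
time: 20.5
position: [0.5622, 0.2077, 0.0601]
tool_rot: [0.0, 3.14, 0.002]
ft_force: [-0.6, -0.0, 3.8]
grip_width: 0.542
time: 20.75
position: [0.5622, 0.2077, 0.0601]
tool_rot: [-0.0, 3.14, 0.001]
ft_force: [-0.4, -0.1, 5.7]
grip_width: 0.544
```

```bash
python3 -m pendant '[[[0,0,0],[0,0,-0.02],1],[[0,0,0],[0,0,-0.04],1],[[0,0,0],[0,0,-0.04],1],[[0,0,0],[0,0,-0.04],1],[[0,0,0],[-0.0018,-0.0386,0],1],[[0,0,0],[-0.0018,-0.0386,0],1],[[0,0,0],[-0.0018,-0.0386,0],1],[[0,0,0],[-0.0018,-0.0386,0],1]]'; python3 -m pendant '[[[0,0,0],[-0.0018,-0.0386,0],1],[[0,0,0],[-0.0018,-0.0386,0],1],[[0,0,0],[-0.0018,-0.0386,0],1],[[0,0,0],[-0.0018,-0.0386,0],1],[[0,0,0],[-0.0018,-0.0386,0],1],[[0,0,0],[-0.0018,-0.0386,0],1],[[0,0,0],[0,0,0.02],1],[[0,0,0],[0,0,0],1]]'; python3 -m pendant '[[[0,7,0],[0,0,0],1],[[0,7,0],[0,0,0],1],[[0,7,0],[0,0,0],1],[[0,0,0],[0,0,0.03],1],[[0,0,0],[0,0,0.02],1],[[0,0,0],[0,0,0],1],[[0,0,0],[0,0,0],1]]'; python3 lane.py
```

```text
time: 21.75
position: [0.5686, 0.0518, 0.1999]
tool_rot: [0.0, 3.141, 0.001]
ft_force: [-0.5, -0.1, -1.1]
grip_width: 0.545
time: 22.75
position: [0.5784, -0.1773, 0.1776]
tool_rot: [0.0, -3.138, -0.003]
ft_force: [-0.6, 0.1, -1.2]
grip_width: 0.542
time: 23.62
position: [0.5627, -0.1776, 0.1335]
tool_rot: [0.002, -2.777, -0.0]
ft_force: [1.1, 0.1, -1.5]
grip_width: 0.542
s 0.1274 y -0.1776 h 0.0620 tilt 20.89 [ 0.5627 -0.1776  0.1335] [ 1.1  0.1 -1.5] 0.5418994463030329 23.625
```

```bash
python3 -m pendant '[[[0,0,0],[0,0,0.025],1],[[0,0,0],[0,0,0.016],1],[[0,0,0],[0,0,0.005],1],[[0,0,0],[0,0,0],1],[[0,0,0],[0,0,0],1]]'; python3 lane.py;python3 -m pendant '[[[0,0,0],[0,0,0.0008],1],[[0,0,0],[0,0,0],1]]'; python3 lane.py;  python3 - <<'E'
from h import *
im=save('scene','pics/scene10.png'); cv2.imwrite('pics/s10c.png',cv2.resize(im['color'][100:270,60:280,::-1],None,fx=3,fy=3))
E
```

```text
time: 24.25
position: [0.5457, -0.1787, 0.0899]
tool_rot: [0.0, -2.776, 0.0]
ft_force: [-0.3, 0.4, -1.1]
grip_width: 0.543
s 0.1277 y -0.1787 h 0.0152 tilt 20.94 [ 0.5457 -0.1787  0.0899] [-0.3  0.4 -1.1] 0.5428868055735392 24.25
time: 24.5
position: [0.5457, -0.1787, 0.0896]
tool_rot: [0.0, -2.777, 0.0]
ft_force: [2.0, 0.1, 5.2]
grip_width: 0.542
s 0.1275 y -0.1787 h 0.0149 tilt 20.9 [ 0.5457 -0.1787  0.0896] [2.  0.1 5.2] 0.5417632421961914 24.5
```

View pics/s10c.png

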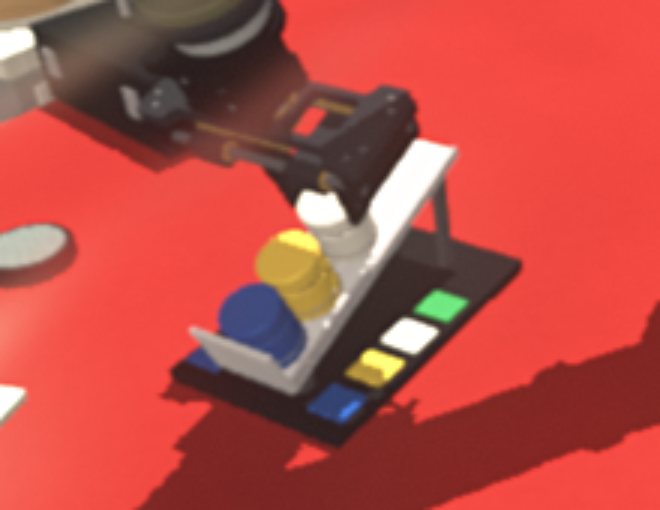

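```bash
python3 -m pendant '[[[0,0,0],[0,0,-0.0012],1],[[0,0,0],[0,0,0],-0.15],[[0,0,0],[0,0,0],-0.25],[[0,0,0],[0,0,0],-0.4],[[0,0,0],[0,0,0],-0.6],[[0,0,0],[0,0,0],-0.6]]'; python3 lane.py
python3 -m pendant '[[[0,0,0],[0,0,-0.02],-0.6],[[0,0,0],[0,0,-0.04],-0.6],[[0,0,0],[0,0,-0.04],-0.6],[[0,-7,0],[0,0,0],-0.6],[[0,-7,0],[0,0,0],-0.6],[[0,-7,0],[0,0,0],-0.6],[[0,0,0],[-0.0043,0.0378,-0.012],-0.6],[[0,0,0],[-0.0043,0.0378,0],-0.6]]'; python3 -m pendant '[[[0,0,0],[-0.0043,0.0378,0],-0.6],[[0,0,0],[-0.0043,0.0378,0],-0.6],[[0,0,0],[-0.0043,0.0378,0],-0.6],[[0,0,0],[-0.0043,0.0378,0],-0.6],[[0,0,0],[-0.0043,0.0378,0],-0.6],[[0,0,0],[-0.0043,0.0378,0],-0.6],[[0,0,0],[-0.0043,0.0378,0],-0.6],[[0,0,0],[-0.0043,0.0378,0],-0.6]]';python3 -m pendant '[[[0,0,0],[0,0,0],-0.6],[[0,0,0],[0,0,0],-0.6]]'
python3 - <<'E'
from h import *
a=save('top','pics/top11.png');b=save('wrist','pics/wrist11.png')
cv2.imwrite('pics/c11.png',np.hstack([a['color'][100:300,150:450,::-1],b['color'][:200,100:400,::-1]]))
E
```

```text
time: 25.3
position: [0.5452, -0.1786, 0.0898]
tool_rot: [-0.0, -2.775, -0.0]
ft_force: [-0.6, -0.8, 0.3]
grip_width: 0.779
s 0.1280 y -0.1786 h 0.0149 tilt 21.01 [ 0.5452 -0.1786  0.0898] [-0.6 -0.8  0.3] 0.7789576174061682 25.3
time: 26.3
position: [0.5897, -0.1028, 0.1966]
tool_rot: [0.003, 3.139, 0.002]
ft_force: [0.3, 0.3, -0.3]
grip_width: 0.799
time: 27.3
position: [0.6242, 0.2005, 0.1953]
tool_rot: [0.0, 3.142, 0.0]
ft_force: [-0.2, -0.2, 0.2]
grip_width: 0.801
time: 27.55
position: [0.6242, 0.1983, 0.1951]
tool_rot: [-0.001, -3.142, 0.002]
ft_force: [-0.5, 0.2, 0.4]
grip_width: 0.798
```

View pics/c11.png

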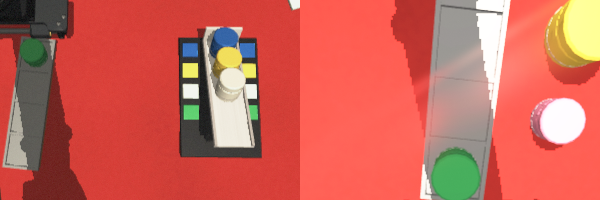

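Three pots are in the row, each level with its tabs. The gripper is over green, the last one left in the rack.

```bash
python3 -m pendant '[[[0,0,0],[0,0,0.04],-0.6],[[0,0,0],[0,0,0.04],-0.6],[[0,0,0],[0,0,0.035],-0.6],[[0,0,0],[0,0,0.021],-0.6],[[0,0,0],[0,0,0],-0.6],[[0,0,0],[0,0,0],1],[[0,0,0],[0,0,0],1],[[0,0,0],[0,0,0],1]]' 20; python3 -m pendant '[[[0,0,0],[0,0,0],1],[[0,0,0],[0,0,0],1]]'
```

```text
time: 28.65
position: [0.6249, 0.1997, 0.0603]
tool_rot: [0.0, 3.14, 0.001]
ft_force: [0.1, -0.0, 3.7]
grip_width: 0.544
time: 28.9
position: [0.6249, 0.1997, 0.0603]
tool_rot: [-0.0, 3.14, 0.001]
ft_force: [-1.3, -0.1, 5.4]
grip_width: 0.538
```

```bash
python3 -m pendant '[[[0,0,0],[0,0,-0.02],1],[[0,0,0],[0,0,-0.04],1],[[0,0,0],[0,0,-0.04],1],[[0,0,0],[0,0,-0.04],1],[[0,0,0],[0.0088,-0.0378,0],1],[[0,0,0],[0.0088,-0.0378,0],1],[[0,0,0],[0.0088,-0.0378,0],1],[[0,0,0],[0.0088,-0.0378,0],1]]'; python3 -m pendant '[[[0,0,0],[0.0088,-0.0378,0],1],[[0,0,0],[0.0088,-0.0378,0],1],[[0,0,0],[0.0088,-0.0378,0],1],[[0,0,0],[0.0088,-0.0378,0],1],[[0,0,0],[0.0088,-0.0378,0],1],[[0,0,0],[0.0088,-0.0378,0],1],[[0,0,0],[0,0,0],1],[[0,0,0],[0,0,0],1]]'; python3 -m pendant '[[[0,7,0],[0,0,0],1],[[0,7,0],[0,0,0],1],[[0,7,0],[0,0,0],1],[[0,0,0],[0,0,0.03],1],[[0,0,0],[0,0,0.02],1],[[0,0,0],[0,0,0],1],[[0,0,0],[0,0,0],1]]'; python3 lane.py
```

```text
time: 29.9
position: [0.5884, 0.0469, 0.1999]
tool_rot: [0.0, 3.141, 0.0]
ft_force: [-0.5, -0.0, -0.7]
grip_width: 0.545
time: 30.9
position: [0.5362, -0.178, 0.1995]
tool_rot: [0.0, 3.141, 0.002]
ft_force: [-0.7, 0.7, -1.1]
grip_width: 0.539
time: 31.78
position: [0.5193, -0.1777, 0.1533]
tool_rot: [0.002, -2.777, 0.0]
ft_force: [-0.4, 0.2, -1.0]
grip_width: 0.543
s 0.1750 y -0.1777 h 0.0649 tilt 20.91 [ 0.5193 -0.1777  0.1533] [-0.4  0.2 -1. ] 0.5427000817604166 31.775
```

```bash
python3 -m pendant '[[[0,0,0],[0,0,0.025],1],[[0,0,0],[0,0,0.018],1],[[0,0,0],[0,0,0.006],1],[[0,0,0],[0,0,0],1],[[0,0,0],[0,0,0],1]]'; python3 lane.py;python3 -m pendant '[[[0,0,0],[0,0,0.0008],1],[[0,0,0],[0,0,0],1]]'; python3 lane.py;  python3 - <<'E'
from h import *
im=save('scene','pics/scene12.png'); cv2.imwrite('pics/s12c.png',cv2.resize(im['color'][100:270,60:280,::-1],None,fx=3,fy=3))
E
```

```text
time: 32.4
position: [0.5012, -0.1786, 0.1071]
tool_rot: [0.0, -2.776, 0.0]
ft_force: [0.6, -0.6, -1.1]
grip_width: 0.543
s 0.1754 y -0.1786 h 0.0153 tilt 20.94 [ 0.5012 -0.1786  0.1071] [ 0.6 -0.6 -1.1] 0.5428481518110905 32.4
time: 32.65
position: [0.5011, -0.1787, 0.1069]
tool_rot: [0.0, -2.777, 0.0]
ft_force: [1.5, 0.5, 5.2]
grip_width: 0.539
s 0.1753 y -0.1787 h 0.0150 tilt 20.91 [ 0.5011 -0.1787  0.1069] [1.5 0.5 5.2] 0.5391034730938126 32.65
```

View pics/s12c.png

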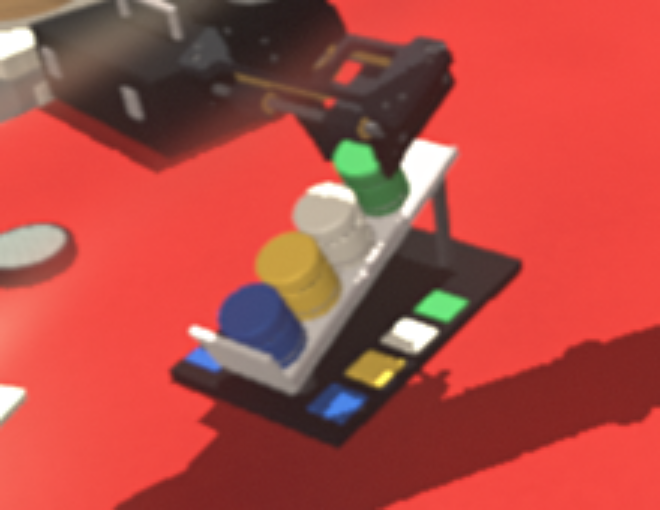

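```bash
python3 -m pendant '[[[0,0,0],[0,0,-0.0012],1],[[0,0,0],[0,0,0],-0.15],[[0,0,0],[0,0,0],-0.25],[[0,0,0],[0,0,0],-0.4],[[0,0,0],[0,0,0],-0.6],[[0,0,0],[0,0,0],-0.6]]'; python3 lane.py
python3 -m pendant '[[[0,0,0],[0,0,-0.02],-0.6],[[0,0,0],[0,0,-0.04],-0.6],[[0,0,0],[0,0,-0.04],-0.6],[[0,-7,0],[0,0,0],-0.6],[[0,-7,0],[0,0,0],-0.6],[[0,-7,0],[0,0,0],-0.6],[[0,0,0],[0,0.0378,0],-0.6],[[0,0,0],[0,0.0378,0],-0.6]]'; python3 -m pendant '[[[0,0,0],[0,0.0378,0],-0.6],[[0,0,0],[0,0.0378,0],-0.6],[[0,0,0],[0,0.0378,0],-0.6],[[0,0,0],[0,0.0378,0],-0.6],[[0,0,0],[0,0,0],-0.6],[[0,0,0],[0,0,0],-0.6],[[0,0,0],[0,0,0],-0.6]]'
python3 - <<'E'
from lids import *
a=save('top','pics/top13.png');b=save('scene','pics/scene13.png')
cv2.imwrite('pics/c13.png',np.hstack([cv2.resize(a['color'][100:270,310:430,::-1],None,fx=3,fy=3),cv2.resize(b['color'][130:300,110:255,::-1],None,fx=3,fy=3)]))
P=cloud(a); q=P[110:260,330:415].reshape(-1,3); col=cv2.cvtColor(a['color'],cv2.COLOR_RGB2HSV)[110:260,330:415].reshape(-1,3)
dx=q[:,0]-.6594; dz=q[:,2]-.0315; t=np.radians(21); s=-(np.cos(t)*dx-np.sin(t)*dz); h=np.sin(t)*dx+np.cos(t)*dz
top=(h>.045)&(h<.056)&(abs(q[:,1]+.178)<.04)
for k,lo,hi in [('blue',100,130),('yellow',18,36),('green',45,85),('white',0,0)]:
    m=top&(((col[:,0]>=lo)&(col[:,0]<=hi)&(col[:,1]>90)) if k!='white' else (col[:,1]<75))
    print(k,m.sum(),'s',s[m].mean().round(4),(s[m].min()+s[m].max())/2,'y',q[m,1].mean().round(4),'h',np.median(h[m]).round(4))
E
```

```text
time: 33.45
position: [0.5008, -0.1786, 0.1071]
tool_rot: [-0.0, -2.775, -0.0]
ft_force: [-0.1, -0.3, -0.0]
grip_width: 0.782
s 0.1757 y -0.1786 h 0.0151 tilt 21.0 [ 0.5008 -0.1786  0.1071] [-0.1 -0.3 -0. ] 0.7818086536842704 33.45
time: 34.45
position: [0.5361, -0.1025, 0.201]
tool_rot: [0.003, 3.14, 0.002]
ft_force: [0.6, 1.0, 0.3]
grip_width: 0.803
time: 35.33
position: [0.5367, 0.0465, 0.2006]
tool_rot: [0.004, 3.141, -0.0]
ft_force: [1.0, 0.0, 0.4]
grip_width: 0.803
blue 368 s 0.0278 0.03567494651862405 y -0.1763 h 0.0497
yellow 428 s 0.0757 0.08595972670038789 y -0.1768 h 0.0498
green 477 s 0.1712 0.1699586535977831 y -0.1768 h 0.05
white 484 s 0.1196 0.08261856157026425 y -0.1775 h 0.0499
```

View pics/c13.png

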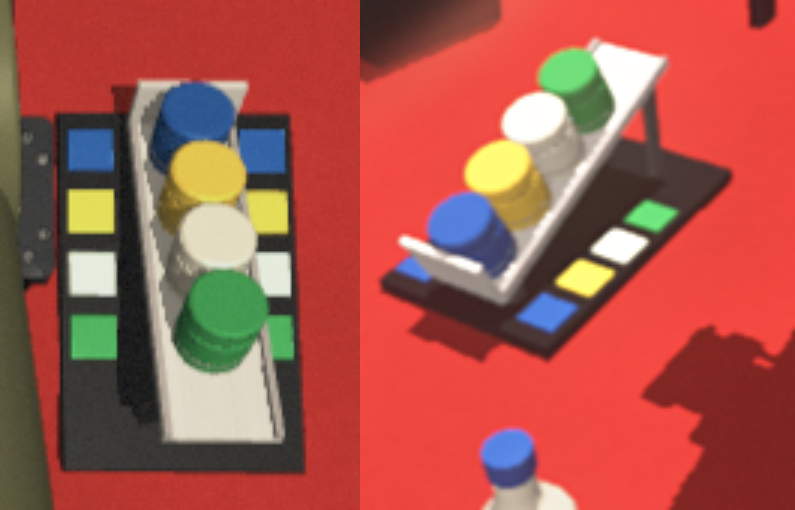

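The row looks right. The white mask picked up other pixels, so I re-measure each lid as a single blob, in a second frame, to rule out gaps or motion.

```bash
python3 -m pendant '[[[0,0,0],[0,0.03,0],-0.6],[[0,0,0],[0,0.03,0],-0.6],[[0,0,0],[0,0,0],-0.6],[[0,0,0],[0,0,0],-0.6]]'
python3 - <<'E'
from lids import *
a=save('top','pics/top14.png'); b=save('scene','pics/s14.png'); t=np.radians(21)
for nm,im in (('top',a),('scene',b)):
    P=cloud(im); dx=P[...,0]-.6594; dz=P[...,2]-.0315; s=-(np.cos(t)*dx-np.sin(t)*dz); h=np.sin(t)*dx+np.cos(t)*dz
    top=(h>.0465)&(h<.056)&(abs(P[...,1]+.178)<.04)&(s>-.005)&(s<.22)
    hsv=cv2.cvtColor(im['color'],cv2.COLOR_RGB2HSV).astype(int)
    for k,lo,hi in [('blue',100,130),('yellow',18,36),('white',0,0),('green',45,85)]:
        m=top&((hsv[...,0]>=lo)&(hsv[...,0]<=hi)&(hsv[...,1]>100) if k!='white' else hsv[...,1]<85)
        n,l,st,c=cv2.connectedComponentsWithStats(m.astype(np.uint8)); i=1+st[1:,4].argmax(); mm=l==i
        cs=cv2.findContours(mm.astype(np.uint8),0,2)[0][0]; e=cv2.fitEllipse(cs)
        o,d=ray(im,*e[0]); # lid plane h=.050
        N=np.array([np.sin(t),0,np.cos(t)]); lam=(.05-(o-[.6594,0,.03])@N)/(d@N); X=o+lam*d-[.6594,0,.03]
        print(nm,k,mm.sum(),'ellipse s %.4f y %.4f'%(-(np.cos(t)*X[0]-np.sin(t)*X[2]),X[1]),'mean s %.4f'%s[mm].mean(),'ext',s[mm].min().round(4),s[mm].max().round(4))
E
```

```text
time: 35.92
position: [0.5368, 0.1068, 0.2005]
tool_rot: [0.002, 3.142, -0.001]
ft_force: [-0.5, -0.7, 0.1]
grip_width: 0.801
top blue 352 ellipse s 0.0269 y -0.1767 mean s 0.0273 ext 0.0047 0.0482
top yellow 404 ellipse s 0.0744 y -0.1773 mean s 0.0748 ext 0.0513 0.1002
top white 463 ellipse s 0.1262 y -0.1795 mean s 0.1239 ext 0.0993 0.1652
top green 463 ellipse s 0.1707 y -0.1773 mean s 0.1709 ext 0.1477 0.1926
scene blue 261 ellipse s 0.0247 y -0.1757 mean s 0.0242 ext 0.0016 0.0466
scene yellow 259 ellipse s 0.0728 y -0.1774 mean s 0.0724 ext 0.0492 0.0949
scene white 244 ellipse s 0.1212 y -0.1777 mean s 0.1207 ext 0.0981 0.1472
scene green 199 ellipse s 0.1685 y -0.1760 mean s 0.1678 ext 0.1466 0.1902
```

Run:
```python
from h import *
im=save('scene','pics/s15.png'); print(monitor.get_state()['time']); print(order.close_job())
```

```text
36.075
the job is handed in; nothing more can be done
None
```

All four pots are on the sloped tray and the job is handed in at about 36 s. From the stop up they run blue, yellow, white, green, loaded in that order. I tilted each pot to the slope, set it down about 10 mm uphill of its place and let it slide home.

**Final checks:**
- **Row:** in both the top and scene views all four pots stand upright. Each is level with its own tabs, with blue against the stop and the gripper well clear.
- **Spacing:** in the scene view the lid centres are 48.1, 48.3 and 47.2 mm apart, so the row is closed up. The task's 47 mm row spacing is about 1 mm tighter than the 48 mm pots.
- **At rest:** the last two frames, about 0.6 s apart, agree to about 1 mm for blue, yellow and green. White's reading in the first of them was unusable.
- **Look-alikes:** I never gripped the pink pot or the large yellow pot.
- **Forces:** every wrist force reading was 7 N or less.

**Disagreements:** the top camera put the row 3–6 mm farther uphill than the nominal positions, and the scene camera 1–3.5 mm. I put this down to calibration, with small errors in the lid outlines. The top view's white lid reading was unreliable because its colour mask picked up stray pixels, so I relied on the scene view for that pot.

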